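# Push the griddle's drip tray home under its front rail

### The job

The electric griddle's drip tray, a flat metal tray with a red grip along its front, is lying askew on the worktop in front of the griddle. Push it along the worktop with your fingertips: square it up with the bay under the middle of the griddle, then slide it in under the low front rail, plain rounded end first, until it is fully home against the stop and only the red grip sticks out. Never lift or tip the tray, do not knock the griddle, leave everything else standing where it is, and finish clear of the tray.

Things in the scene. Friction and masses are not known exactly. Their poses are not given: they have to be found in the camera images.
- griddle: Fixed steel table griddle, dark cooking plate, 200 deep (x) x 340 wide (y; 384 over side handles), plate 72 mm high, splash back 88. Origin on the worktop, 110 mm behind its front edge, midway across; z up, +x front to back, +y its left; turned up to 15 degrees. Plate from x = -110 to +90 mm; a small dial at y = -120 stands out to x = -120. Its bay for the tray is along x in the middle; the worktop runs on into it without a step.
- bay_mouth (a point): Middle of the bay's mouth, on the worktop under the griddle's front rail (x = -100, y = 0 mm in the griddle's frame). The rail is a bar 12 mm thick, its underside 23 mm above the worktop; the tray is 18 mm high. Two guides run back from here along the griddle's x, 138 mm apart, flared at the mouth to about 149 mm. Axes as the griddle's.
- bay_stop (a point): Middle of the stop's face at the end of the bay, on the worktop (x = +12, y = 0 mm in the griddle's frame). The tray's rear end meets it when fully home; the tray's origin is then at x = -48, y = 0 mm in the griddle's frame, x axes parallel, and the grip sticks out 38 mm in front of the plate's edge. Axes as the griddle's.
- drip_tray: Loose drip tray, 0.3 to 0.65 kg: metal pan 120 long (x) x 130 wide (y) x 18 mm high, grey slotted cover 5 mm below the rim, rear corners rounded, red grip in front. Origin on its underside in the pan's centre; z up, +x from grip to the rear end, which goes in first. Rear end x = +60, pan front x = -60, sides y = -65 and +65 mm. Pushed on a side by two fingertips it turns square in about 0.3 m per rad.
- tray_grip (a point): Middle of the front face of the tray's red grip, 9 mm above the worktop: a flat upright face to push, 110 mm wide (y), from 2 to 16 mm above the worktop, 100 mm in front of the tray's origin (x = -100 mm in its frame). Axes as the tray's. The tray starts in front of the griddle, up to 75 mm to either side of the bay's middle, turned up to 25 degrees from it.
- pepper_mill: Bystander, loose: small white salt and pepper shaker, 44 mm across, 90 mm tall, standing beside the griddle's right end; origin at its underside, z up.
- tomato_tin: Bystander, loose: small food tin, 57 mm across, 72 mm tall, standing beside the griddle's right end; origin at its underside, z up.
- scissors: Bystander, loose: kitchen scissors with blue handles, 87 x 199 x 9 mm, lying at the worktop's front edge, left of the work; origin at its underside, z up.
- glass_dish: Bystander, loose: small glass dish, 69 mm across, 38 mm tall, standing at the worktop's front edge, right of the work; origin at its underside, z up.
Mind the look-alikes: they are no part of the job. Of the things that look like the drip_tray, the larger one is meant.

How it is judged:
On the way:
1. the tray's rear end is through under the front rail, flat on the worktop (x of drip_tray in the frame of griddle between -0.145 and -0.065 m and y of drip_tray in the frame of griddle between -0.012 and 0.012 m and angle between drip_tray's own z axis and vertical below 0.06 rad), for 0.05 s.
At the end, for the whole second after the job is handed in: The tray rests flat on the worktop under the griddle, within 6 mm of fully home against the stop (its origin at x = -48 mm in the griddle's frame), within 7 mm of the bay's centre line and turned less than about 4.5 degrees from it, at rest (x of drip_tray in the frame of griddle between -0.054 and -0.044 m and y of drip_tray in the frame of griddle between -0.007 and 0.007 m and angle between the x axis of drip_tray and the x axis of griddle, either way round below 0.08 rad and angle between drip_tray's own z axis and vertical below 0.035 rad and height (world z) of drip_tray below 0.004 m and linear speed of drip_tray below 0.01 m/s); the robot touches nothing.
It fails at once if the tray is lifted off the worktop (its underside's centre more than 10 mm up) (height (world z) of drip_tray above 0.01 m).
It fails at once if the tray is tipped by more than 0.12 rad (angle between drip_tray's own z axis and vertical above 0.12 rad).
It fails at once if the robot knocks or leans on the griddle with more than 20 N (contact force between any of the fingers, the arm and griddle above 20 N).
It fails at once if a bystander is shifted by more than 20 mm or tipped by more than 0.3 rad (distance of any of pepper_mill, tomato_tin, scissors, glass_dish from where it was at the start of the episode above 0.02 m or angle between any of pepper_mill, tomato_tin, scissors, glass_dish's own z axis and vertical above 0.3 rad).
It also fails if it takes over 64 s, if anything falls off the work surface, if the arm or the gripper's body presses on something with over 40 N, if the wrist force passes 120 N, or if a joint passes its speed limit or range.

### The arm

A 7-joint arm with a two-finger parallel gripper is mounted at the origin on a cart in front of the work surface, level with it; the furniture and walls round the work are solid. World frame = base frame: x ahead of the robot, y to its left, z up, the work surface at z = 0. Lengths are in m, angles in rad, forces in N, time in s.
With the tool pointing down it reaches from about 0.375 to 0.925 m from the base axis. Payload 3.1 kg.
Tool frame: the origin (TCP) lies between the finger pads; the fingertips stand 25 mm ahead of it and the grasp point (between the pads) lies 6 mm ahead of it; y points along the fingers, x is the direction in which the jaws open and shut, and the axes are right-handed (so a half turn about y gives the same grasp; the last joint's range is limited). The gripper opens to 85 mm and grips with 20 to 120 N. Pads are 22 mm wide; open, the fingers measure 114 mm over their backs; the gripper's body (76 mm by 85 mm) begins 54 mm behind the grasp point. The pads swing forward as they close: fully open they stand 13 mm farther back than shut.
Start: joints at [1.2, 0.383, 0.044, 1.598, -0.018, 1.161, -0.05], TCP at [0.175, -0.626, 0.232] pointing down, gripper open.
Joint ranges: [-2.61, 2.61], [-0.41, 2.15], [-1.48, 1.57], [0, 2.5], [-1.57, 4.71], [0.05, 1.97], [-2.85, 2.85]. Speed limits (rad/s): [2.79, 2.79, 3.14, 3.14, 3.14, 3.14, 3.14].

### API

Orientations are given as a unit quaternion [w, x, y, z].
In Python, from rig import * gives the robot as it stands.
- The arm moves only by the tool drive_tool, never from a script. Its argument "commands" is a list of rows, each a list of 6 numbers: the shift along the tool's x, y, z in mm, then the turn, a rotation vector about the tool's x, y, z in degrees. In form: [[tx, ty, tz, rx, ry, rz], ...]. A call has exactly 10 rows; each row shifts and turns the pose as measured when the row begins, along the tool's axes as they then stand; what a row does not reach is not made up. A row lasts 1/10 s, in which the tool goes at most 50 mm and 8.59 degrees, less where a joint would pass 70% of its speed; a pose out of reach is approached as far as the arm can. A call with a gripper value outside its range is refused whole. "jaw" is the opening, from 0 (shut) to 1 (fully open), set as the call begins (left out, the last holds). The fingers move at their own pace and stop on an object; "squeeze" is the grip in N (left out, the last holds). Time passes only in rows, so rows that do not move let the fingers close, or fill a call up. It gives the time, the measured TCP pose, the force and the opening at its end, in the units of the state.
- get_state(): the state, without advancing time (a new reading comes with each control period).
- grab_frame(name): name is "scene" or "top"; returns a dict with "img" (480x640x3 uint8, blue, green, red), "range_z" (480x640 float32, m along the optical axis (not along the pixel's ray), 0 where there is no reading), "fx", "fy", "cx", "cy" (pixels), "extrinsics" (4x4, takes a point from camera to world coordinates). Camera axes: x right, y down, z forward; pixel columns grow to the right and rows downward; lengths in m; the calibration is good to about 2 mm. A picture is of the moment at which its call begins.
- finish_job(): hands the job in, once; it reports no verdict.
The state is a dict: "time": time; "q": joint angles; "joint_velocities": joint speeds; "effort": joint torques, N m; "tool_pos": TCP position; "ee_rot": TCP orientation; "contact_force": force on the tool from outside, world axes, zero at the start; "moment": the same for the moment, N m; "grip_width": opening from 0.0 (shut) to 1.0 (fully open).
Only numpy, scipy, OpenCV 4.12 (cv2) and the standard library are available. Lean on these libraries where they do the work, as an engineer would, in place of code of your own. Each camera call takes 0.05 s, during which the arm holds its last target. There are 200 camera calls.

## Working session

There is one attempt and no reset: what is moved stays moved. The work goes in short steps, Python scripts to look and compute and a tool call to move; the robot and the scene stay as the last step left them, time stands still between calls to the robot, and variables do not carry over. Pictures are saved under pics/ and viewed, about 8 in all and at most 12, crops included, and the job is handed in when it is done.

Besides the shell and the picture viewer there is one more tool, called after "Call:" as name(argument=value, ...), one argument or row to a line, values as JSON. drive_tool: Moves the arm, as the interface text tells. Its arguments: {"type":"object","properties":{"commands":{"type":"array","items":{"type":"array","items":{"type":"number"}}},"jaw":{"type":"number"},"squeeze":{"type":"number"}},"required":["commands"]}

```bash
mkdir -p pics
python3 - <<'E'
from rig import *
import cv2,numpy as np
s=get_state();print(s)
for n in("scene","top"):
    f=grab_frame(n);cv2.imwrite(f"pics/{n}0.png",f["img"]);print(n,f["fx"],f["cx"],f["cy"],np.round(f["extrinsics"],3).tolist())
E
```

```text
{'time': 0.0, 'q': array([ 1.20024075,  0.38380782,  0.04382863,  1.59964289, -0.01792059,
        1.16120442, -0.04989898]), 'joint_velocities': array([-0.00117253, -0.00158703, -0.00074715, -0.00027238,  0.00093012,
        0.00232102,  0.0015514 ]), 'effort': array([ 2.10611674e-04, -4.33465433e+01,  1.02419872e+00, -2.49513817e+01,
        1.05785407e-02,  1.11680260e-02,  1.23570470e-05]), 'tool_pos': array([ 0.17483887, -0.62502946,  0.23017271]), 'ee_rot': array([ 0.56388676, -0.56281526,  0.42813517, -0.42658057]), 'contact_force': array([0.53945071, 0.13474457, 0.68866453]), 'moment': array([-0.01143529, -0.00401563,  0.00818223]), 'grip_width': 1.0005184463615697}
scene 624.0844482221115 318.27919260816094 244.61757488379877 [[-0.685, -0.518, 0.512, -0.267], [-0.728, 0.489, -0.48, 1.018], [-0.002, -0.702, -0.713, 1.235], [0.0, 0.0, 0.0, 1.0]]
top 478.7096525527314 312.8990449604538 236.66822053669287 [[-0.005, -0.985, 0.173, 0.357], [-1.0, 0.008, 0.013, 0.194], [-0.015, -0.173, -0.985, 1.357], [0.0, 0.0, 0.0, 1.0]]
```

View pics/top0.png

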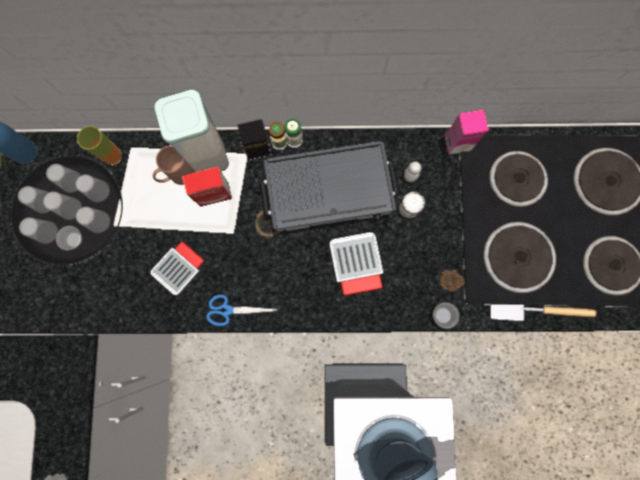

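View pics/scene0.png

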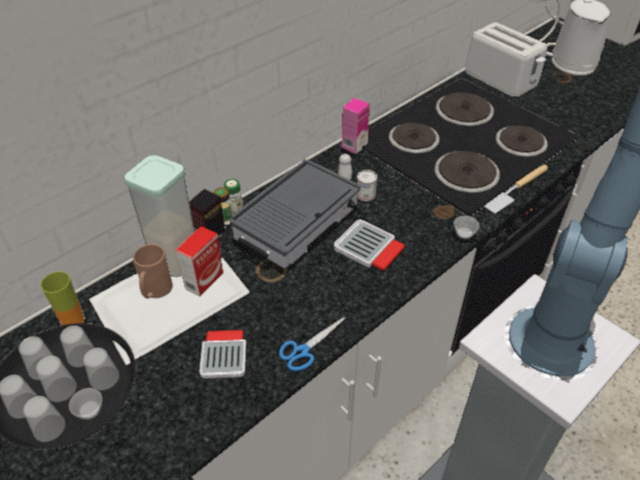

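The top view shows two tray-like things: one at (357,262), directly in front of the griddle, and a smaller one at (177,270), off to the left by the scissors. The first is larger and in front of the griddle, so it fits. I'll measure both, with a crop to confirm.

```bash
cat > h.py <<'E'
from rig import *
import cv2,numpy as np
def cloud(f):
    v,u=np.mgrid[:480,:640];z=f["range_z"]
    P=np.stack([(u-f["cx"])/f["fx"]*z,(v-f["cy"])/f["fy"]*z,z],-1)
    E=f["extrinsics"];return P@E[:3,:3].T+E[:3,3]
def ray(f,uv,h):
    uv=np.atleast_2d(uv).astype(float);E=f["extrinsics"]
    d=np.c_[(uv[:,0]-f["cx"])/f["fx"],(uv[:,1]-f["cy"])/f["fy"],np.ones(len(uv))]@E[:3,:3].T
    return (E[:3,3]+d*((h-E[2,3])/d[:,2])[:,None])[:,:2]
def rect(p):
    (c,wh,a)=cv2.minAreaRect(np.float32(p)*1000);return np.round(c,1),np.round(wh,1),round(a,2)
def red(f):
    h=cv2.cvtColor(f["img"],cv2.COLOR_BGR2HSV)
    return (((h[...,0]<8)|(h[...,0]>172))&(h[...,1]>150)&(h[...,2]>90)).astype(np.uint8)
def pale(f):
    h=cv2.cvtColor(f["img"],cv2.COLOR_BGR2HSV)
    return ((h[...,1]<60)&(h[...,2]>110)).astype(np.uint8)
E
python3 - <<'E'
from h import *
for n,box,gb in(("top",(325,228,390,298),(255,135,402,235)),("scene",(325,212,408,275),(225,150,365,270))):
    f=grab_frame(n);P=cloud(f)
    for nm,b in (("big",box),)+((("small",(145,238,210,298)),) if n=="top" else ()):
        m=np.zeros((480,640),np.uint8);sl=np.s_[b[1]:b[3],b[0]:b[2]]
        r=m.copy();r[sl]=red(f)[sl];w=m.copy();w[sl]=pale(f)[sl]
        for k,mm,h in(("red",r,.016),("pan",w,.018)):
            cs=max(cv2.findContours(mm,0,2)[0],key=cv2.contourArea)[:,0]
            print(n,nm,k,rect(ray(f,cs,h)),"z",np.median(P[mm>0][:,2]).round(4))
    g=np.zeros((480,640),bool);g[gb[1]:gb[3],gb[0]:gb[2]]=1
    g&=(P[...,2]>.066)&(P[...,2]<.076)
    g=cv2.morphologyEx(g.astype(np.uint8),cv2.MORPH_OPEN,np.ones((5,5)))
    l,L,st,ce=cv2.connectedComponentsWithStats(g);i=1+st[1:,4].argmax()
    print(n,"griddle",rect(P[L==i][:,:2]),st[i])
    p=np.r_[P[(P[...,2]>-.01)&(P[...,2]<.008)]];print("table z",np.median(p[:,2]))
    if n=="top": cv2.imwrite("pics/crop.png",cv2.resize(f["img"][120:330,140:460],None,fx=2.5,fy=2.5,interpolation=2))
E
```

```text
top big red (array([455.2,  78. ]), array([ 38.3, 113.9]), 10.19) z 0.0154
top big pan (array([536.8,  93. ]), array([124.2, 135.3]), 9.99) z 0.0144
top small red (array([546.1, 563.2]), array([89.5, 30.3]), 49.31) z 0.0123
top small pan (array([497. , 605.7]), array([106.3,  97.4]), 48.32) z 0.0114
top griddle (array([761.6, 138.7]), array([88.8, 52.5]), 72.64) [322 165  31  21 318]
table z 0.0011054399193743958
scene big red (array([451.9,  84.2]), array([ 40.8, 116.5]), 10.5) z 0.0146
scene big pan (array([532.5, 100.4]), array([126.2, 144. ]), 11.24) z 0.0133
scene griddle (array([664.2, 153.6]), array([ 60.3, 106.2]), 24.59) [303 203  29  23 312]
table z 0.0001919639407702567
```

View pics/crop.png

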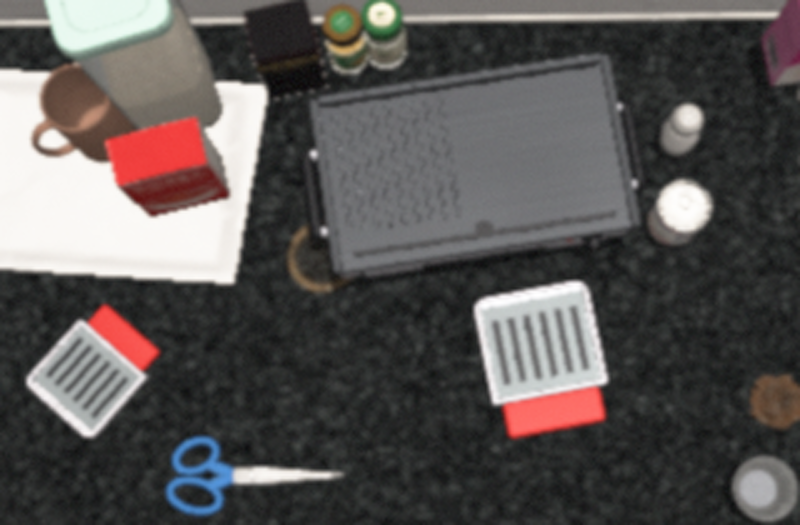

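The crop confirms the meant tray at crop (540,350): its pan measures 124x135 mm against about 106x97 mm for the look-alike at crop (90,380). Next I'll measure the griddle.

Run:
```python
from h import *
f=grab_frame("top");P=cloud(f);im=f["img"]
g=np.zeros((480,640),bool);g[135:236,255:405]=1
z=P[...,2]
print(np.histogram(z[g],bins=np.arange(-.01,.12,.01)))
# plate: height mask
m=(g&(z>.05)&(z<.1)).astype(np.uint8)
m=cv2.morphologyEx(m,cv2.MORPH_OPEN,np.ones((9,9)))
l,L,st,ce=cv2.connectedComponentsWithStats(m);i=1+st[1:,4].argmax()
print(st[i],rect(P[L==i][:,:2]))
c=max(cv2.findContours((L==i).astype(np.uint8),0,2)[0],key=cv2.contourArea)
print(rect(ray(f,c[:,0],.072)))
# front edge and side edges fits at z=.072
M=L==i
fr=[(u,np.where(M[:,u])[0].max()) for u in range(285,388)]
q=ray(f,fr,.070);vx,vy,x0,y0=cv2.fitLine(np.float32(q),cv2.DIST_HUBER,0,.001,.001).ravel();print("front yaw",np.degrees(np.arctan2(vx,-vy)),x0,y0,(x0,y0))
for nm,fn in(("left",np.min),("right",np.max)):
    s=[(fn(np.where(M[v])[0]),v) for v in range(165,205)]
    q=ray(f,s,.072);vx,vy,x0,y0=cv2.fitLine(np.float32(q),cv2.DIST_HUBER,0,.001,.001).ravel();print(nm,np.degrees(np.arctan(vy/vx)),x0,y0)
v=im.copy();v[cv2.morphologyEx(M.astype(np.uint8),cv2.MORPH_GRADIENT,np.ones((2,2)))>0]=(0,255,0)
cv2.imwrite("pics/g.png",cv2.resize(v[125:245,245:410],None,fx=4.5,fy=4.5,interpolation=0))
```

```text
(array([1847, 3078,  135,  120,  136,  192,  430, 1135, 6979,  766,  123,
         36]), array([-0.01,  0.  ,  0.01,  0.02,  0.03,  0.04,  0.05,  0.06,  0.07,
        0.08,  0.09,  0.1 ,  0.11]))
[ 264  142  129   87 8367] (array([729.9, 165.1]), array([201.3, 346.8]), 8.52)
(array([731.1, 167.6]), array([206.4, 342.7]), 8.55)
front yaw 8.545376 0.6355762 0.12615363 (np.float32(0.6355762), np.float32(0.12615363))
left 8.767593 0.72896904 0.33908507
right 6.590847 0.74175394 -0.0016818015
```

View pics/g.png

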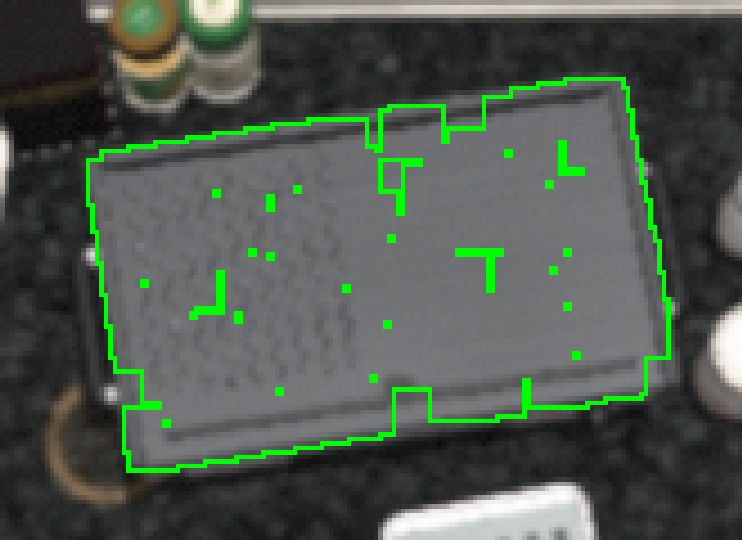

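```bash
cat >> h.py <<'E'
from scipy.spatial.transform import Rotation as Ro
G=np.array([740.,168.]);YAW=8.5
def g2w(x,y):
    c,s=np.cos(np.radians(YAW)),np.sin(np.radians(YAW));return G+[c*x-s*y,s*x+c*y]
def w2g(p):
    c,s=np.cos(np.radians(YAW)),np.sin(np.radians(YAW));d=np.asarray(p)-G;return np.array([c*d[0]+s*d[1],-s*d[0]+c*d[1]])
def st():
    s=get_state();w,x,y,z=s["ee_rot"];R=Ro.from_quat([x,y,z,w]).as_matrix()
    print("t",round(s["time"],2),"pos",np.round(s["tool_pos"]*1000,1),"g",np.round(w2g(s["tool_pos"][:2]*1000),1),"F",np.round(s["contact_force"],1),"jaw",round(s["grip_width"],2),"q7",np.round(s["q"],2)[-1])
    return s["tool_pos"]*1000,R
def go(gx,gy,z,yaw):
    "shift/turn in tool axes to TCP at griddle (gx,gy), height z, tool x along world yaw (or +180, the nearer)"
    p,R=st();best=None
    for a in(yaw,yaw+180):
        X=np.array([np.cos(np.radians(a)),np.sin(np.radians(a)),0]);Z=np.array([0,0,-1.]);T=np.c_[X,np.cross(Z,X),Z]
        r=np.degrees(Ro.from_matrix(R.T@T).as_rotvec())
        if best is None or np.linalg.norm(r)<np.linalg.norm(best[0]):best=(r,T,a)
    r,T,a=best;d=np.r_[g2w(gx,gy),z]-p
    print("turn",np.round(r,2),"shift now-axes",np.round(R.T@d,1),"after turn",np.round(T.T@d,1),"world",np.round(d,1),"tool x yaw",a)
def tray():
    f=grab_frame("top");P={}
    for k,m,h in(("red",red(f),.016),("pan",pale(f),.018)):
        n,L,s,c=cv2.connectedComponentsWithStats(m)
        b=[i for i in range(1,n) if 300<s[i,4]<4000 and 270<c[i][0]<430 and 200<c[i][1]<310]
        if not b: continue
        i=max(b,key=lambda i:s[i,4]);ct=max(cv2.findContours((L==i).astype(np.uint8),0,2)[0],key=cv2.contourArea)[:,0]
        P[k]=rect(ray(f,ct,h));print(k,P[k],"g",np.round(w2g(P[k][0]),1))
    return f
E
python3 - <<'E'
from h import *
f=tray();go(-215,-155,200,YAW)
d=ray(f,[[446,316],[412,195],[412,165]],.03);print(d)
E
```

```text
red (array([455.2,  78. ]), array([ 38.3, 114.1]), 10.19) g [-295.   -46.9]
pan (array([536.6,  92.9]), array([124.4, 135.4]), 10.31) g [-212.3  -44.2]
t 0.3 pos [ 175.  -625.7  231.1] g [-676.1 -701.4] F [-1.  -0.3 -0.2] jaw 1.0 q7 -0.05
turn [-72.54 -63.97 -64.04] shift now-axes [-484.9   31.5  525.3] after turn [ 461.1 -546.4   31.1] world [375.2 608.6 -31.1] tool x yaw 8.5
[[ 0.36864891 -0.14891962]
 [ 0.70925409 -0.07060129]
 [ 0.79836546 -0.07427687]]
```

```bash
sed -i 's/T=np.c_\[X,np.cross(Z,X),Z\]/T=np.c_[X,Z,np.cross(X,Z)]/' h.py
python3 - <<'E'
from h import *
p,R=st();print(R.round(2));go(-215,-155,200,YAW)
E
```

```text
t 0.3 pos [ 175.  -625.7  231.1] g [-676.1 -701.4] F [-1.  -0.3 -0.2] jaw 1.0 q7 -0.05
[[ 0.27 -0.    0.96]
 [-0.96  0.    0.27]
 [-0.   -1.   -0.  ]]
t 0.3 pos [ 175.  -625.7  231.1] g [-676.1 -701.4] F [-1.  -0.3 -0.2] jaw 1.0 q7 -0.05
turn [-4.000e-02 -8.287e+01 -5.000e-02] shift now-axes [-484.9   31.5  525.3] after turn [461.1  31.1 546.4] world [375.2 608.6 -31.1] tool x yaw 8.5
```

Call:
drive_tool(
  commands=[
    [0,0,36,0,-4.1,0],
    [0,0,38,0,-4.1,0],
    [0,0,38,0,-4.1,0],
    [0,0,38,0,-4.1,0],
    [0,0,38,0,-4.1,0],
    [0,0,38,0,-4.1,0],
    [0,0,38,0,-4.1,0],
    [0,0,38,0,-4.1,0],
    [0,0,38,0,-4.1,0],
    [0,0,38,0,-4.1,0],
  ],
  jaw=1,
)

```text
time: 1.3
tool_pos: [0.4806, -0.4183, 0.2281]
ee_rot: [-0.676, 0.68, -0.202, 0.199]
contact_force: [-0.4, -1.1, -0.1]
grip_width: 1.0
```

Call:
drive_tool(
  commands=[
    [0,0,38,0,-4.1,0],
    [0,0,38,0,-4.1,0],
    [0,0,38,0,-4.1,0],
    [0,0,38,0,-4.1,0],
    [0,0,38,0,-4.1,0],
    [0,0,38,0,-4.1,0],
    [0,0,30,0,-4.1,0],
    [0,0,20,0,-4.1,0],
    [0,0,10,0,-4.1,0],
    [0,0,0,0,-2,0],
  ],
)

```text
time: 2.3
tool_pos: [0.5774, -0.128, 0.2269]
ee_rot: [-0.704, 0.706, 0.052, -0.054]
contact_force: [0.2, -0.5, -0.4]
grip_width: 1.001
```

Run:
```python
from h import *
go(-215,-155,60,YAW)
```

```text
t 2.3 pos [ 577.4 -128.   226.9] g [-204.5 -268.7] F [ 0.2 -0.5 -0.4] jaw 1.0 q7 0.17
turn [ 0.09  0.13 -0.12] shift now-axes [ -9.9 166.8 114. ] after turn [-10.5 166.9 113.7] world [ -27.2  110.9 -166.9] tool x yaw 8.5
```

Call:
drive_tool(
  commands=[
    [-2,20,26,0,0,0],
    [-3,20,26,0,0,0],
    [-3,20,26,0,0,0],
    [-3,20,22,0,0,0],
    [0,25,14,0,0,0],
    [0,25,0,0,0,0],
    [0,25,0,0,0,0],
    [0,12,0,0,0,0],
    [0,6,0,0,0,0],
    [0,0,0,0,0,0],
  ],
)

```text
time: 3.3
tool_pos: [0.5509, -0.0166, 0.0505]
ee_rot: [-0.702, 0.708, 0.057, -0.053]
contact_force: [0.5, 0.2, -0.6]
grip_width: 1.003
```

Run:
```python
from h import *
go(-215,-155,20,YAW)
```

```text
t 3.3 pos [550.9 -16.6  50.5] g [-214.3 -154.6] F [ 0.5  0.2 -0.6] jaw 1.0 q7 -0.14
turn [0.49 0.42 0.24] shift now-axes [-0.8 30.5 -0.1] after turn [-0.7 30.5 -0.4] world [ -0.6  -0.5 -30.5] tool x yaw 8.5
```

Call:
drive_tool(
  commands=[
    [0,6,0,0,0,0],
    [0,6,0,0,0,0],
    [0,4,0,0,0,0],
    [0,2,0,0,0,0],
    [0,2,0,0,0,0],
    [0,1.5,0,0,0,0],
    [0,1.5,0,0,0,0],
    [0,1,0,0,0,0],
    [0,1,0,0,0,0],
    [0,0,0,0,0,0],
  ],
)

```text
time: 4.3
tool_pos: [0.5553, -0.018, 0.0276]
ee_rot: [-0.701, 0.709, 0.059, -0.05]
contact_force: [0.3, 0.4, 0.3]
grip_width: 1.0
```

Call:
drive_tool(
  commands=[
    [0,1.5,0,0,0,0],
    [0,1.5,0,0,0,0],
    [0,1.5,0,0,0,0],
    [0,0,0,0,0,0],
    [0,0,0,0,0,0],
    [0,0,0,0,0,0],
    [0,0,0,0,0,0],
    [0,0,0,0,0,0],
    [0,0,0,0,0,0],
    [0,0,0,0,0,0],
  ],
)

```text
time: 5.3
tool_pos: [0.5555, -0.018, 0.0229]
ee_rot: [-0.701, 0.709, 0.059, -0.05]
contact_force: [0.9, -0.6, 1.1]
grip_width: 1.001
```

Call:
drive_tool(
  commands=[
    [0,1.5,0,0,0,0],
    [0,1.5,0,0,0,0],
    [0,1.5,0,0,0,0],
    [0,0,0,0,0,0],
    [0,0,0,0,0,0],
    [0,0,0,0,0,0],
    [0,0,0,0,0,0],
    [0,0,0,0,0,0],
    [0,0,0,0,0,0],
    [0,0,0,0,0,0],
  ],
)

```text
time: 6.3
tool_pos: [0.5556, -0.0181, 0.018]
ee_rot: [-0.701, 0.709, 0.059, -0.05]
contact_force: [0.2, 0.4, -0.2]
grip_width: 1.004
```

Run:
```python
from h import *
go(-215,-76,18,YAW)
f=grab_frame("scene");cv2.imwrite("pics/s1.png",cv2.resize(f["img"][170:320,300:460],None,fx=4,fy=4))
```

```text
t 6.3 pos [555.6 -18.1  18. ] g [-209.9 -156.8] F [ 0.2  0.4 -0.2] jaw 1.0 q7 -0.18
turn [0.63 0.32 0.73] shift now-axes [-4.7 -0.9 80.8] after turn [-5.1  0.  80.8] world [-17.   79.1  -0. ] tool x yaw 8.5
```

View pics/s1.png

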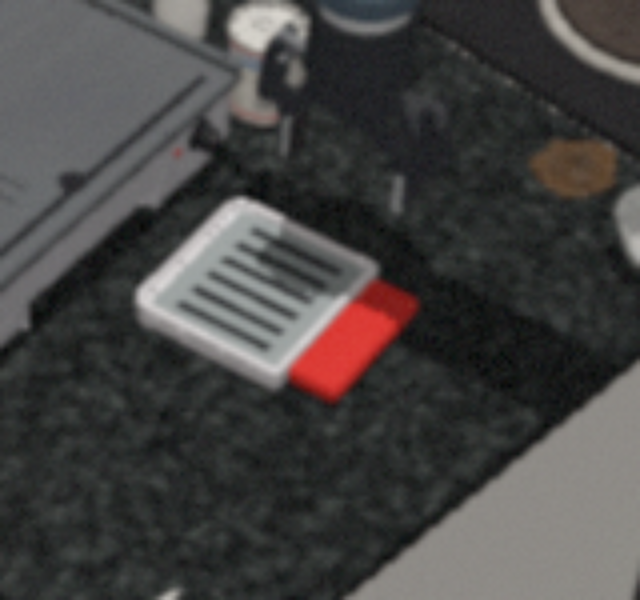

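Two fingertips (crop (285,140) and (398,195)) hang just off the worktop on the tray's right, with nothing in between. Now the side push.

Call:
drive_tool(
  commands=[
    [-3,0,0,0.6,0.3,0.7],
    [-2,0,6,0,0,0],
    [0,0,7,0,0,0],
    [0,0,7,0,0,0],
    [0,0,7,0,0,0],
    [0,0,6,0,0,0],
    [0,0,6,0,0,0],
    [0,0,6,0,0,0],
    [0,0,6,0,0,0],
    [0,0,0,0,0,0],
  ],
)

```text
time: 7.35
tool_pos: [0.5418, 0.038, 0.0182]
ee_rot: [0.706, -0.705, -0.053, 0.053]
contact_force: [-0.2, 0.4, -1.1]
grip_width: 1.001
```

Run:
```python
from h import *
go(-215,-76,18,YAW);tray()
```

```text
t 7.35 pos [541.8  38.   18.2] g [-215.3  -99.2] F [-0.2  0.4 -1.1] jaw 1.0 q7 -0.27
turn [-0.09  0.14 -0.02] shift now-axes [ 0.3  0.2 23.2] after turn [ 0.3  0.2 23.2] world [-3.2 23.  -0.2] tool x yaw 8.5
red (array([456.1,  79.4]), array([ 38.6, 111.8]), 11.65) g [-293.9  -45.7]
pan (array([535.8, 102.4]), array([123.2, 116.7]), 10.91) g [-211.7  -34.7]
```

Run:
```python
from h import *
f=grab_frame("scene");P=cloud(f)
cv2.imwrite("pics/s2.png",cv2.resize(f["img"][190:310,310:430],None,fx=5,fy=5))
```

```text
(no output)
```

View pics/s2.png

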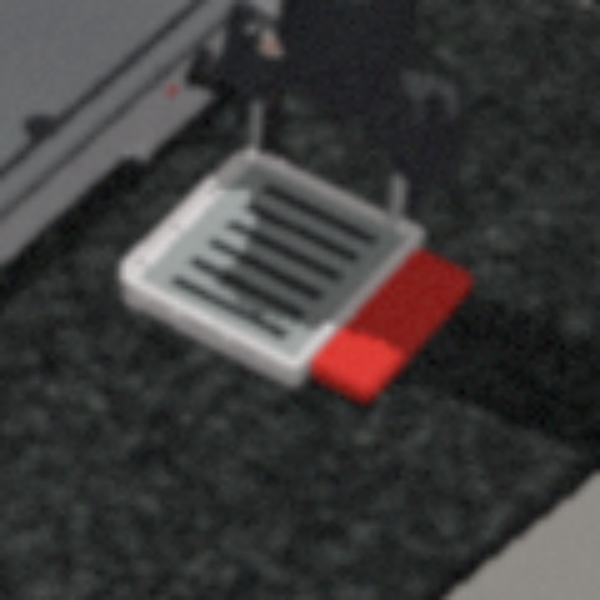

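The fingertips (crop (257,150) and (398,210)) sit behind the tray's right rim, apparently just in contact. I'll compare the scene-camera tray pose with the one at the start.

```bash
cat >> h.py <<'E'
def stray():
    f=grab_frame("scene");o={}
    for k,m,h in(("red",red(f),.016),("pan",pale(f),.018)):
        n,L,s,c=cv2.connectedComponentsWithStats(m)
        b=[i for i in range(1,n) if 300<s[i,4]<5000 and 270<c[i][0]<420 and 180<c[i][1]<290]
        for i in b:
            ct=max(cv2.findContours((L==i).astype(np.uint8),0,2)[0],key=cv2.contourArea)[:,0]
            r=rect(ray(f,ct,h));print("scene",k,s[i],r,"g",np.round(w2g(r[0]),1))
    return f
E
python3 - <<'E'
from h import *
stray()
E
```

```text
scene red [373 240  31  30 446] (array([451.3,  85.1]), array([ 40.2, 114.9]), 9.64) g [-297.8  -39.3]
scene pan [334 220  60  47 862] (array([532.3, 101.9]), array([125.1, 142.1]), 10.62) g [-215.2  -34.7]
```

Run:
```python
from h import *
f=grab_frame("scene");E=np.linalg.inv(f["extrinsics"]);P=cloud(f)
for x in(-172,-258):
  for y in(-110,-99,-88):
    for z in(5,18):
      p=np.r_[g2w(x,y),z,1000]/1000;c=E@p;print(x,y,z,np.round(((c[0]/c[2]*f["fx"]+f["cx"]-310)*5,(c[1]/c[2]*f["fy"]+f["cy"]-190)*5)))
for u,v in((257,125),(257,140),(398,185),(398,200)):
    p=P[190+v//5,310+u//5]*1000;print(u,v,p.round(),w2g(p[:2]).round())
```

```text
-172 -110 5 [277. 167.]
-172 -110 18 [278. 151.]
-172 -99 5 [265. 178.]
-172 -99 18 [267. 161.]
-172 -88 5 [254. 188.]
-172 -88 18 [255. 171.]
-258 -110 5 [402. 232.]
-258 -110 18 [404. 216.]
-258 -99 5 [391. 243.]
-258 -99 18 [393. 227.]
-258 -88 5 [380. 254.]
-258 -88 18 [382. 238.]
257 125 [591.  49.  44.] [-165.  -96.]
257 140 [584.  57.  42.] [-171.  -87.]
398 185 [495.  39.  58.] [-261.  -91.]
398 200 [493.  42.  50.] [-263.  -89.]
```

Run:
```python
from h import *
f=grab_frame("scene");P=cloud(f)*1000
for z in(0,6,12,18,25,32):
    print(z,[np.round(w2g(ray(f,[u,v],z/1000)[0]*1000)) for u,v in((399.5,223),(371.5,208))])
for v in range(220,240,2):
    print(v,[(*w2g(P[v,u][:2]).round().astype(int),int(P[v,u][2])) for u in range(387,394,2)])
```

```text
0 [array([-245., -177.]), array([-145., -180.])]
6 [array([-248., -171.]), array([-149., -174.])]
12 [array([-251., -165.]), array([-152., -168.])]
18 [array([-255., -160.]), array([-156., -163.])]
25 [array([-258., -153.]), array([-160., -156.])]
32 [array([-262., -146.]), array([-164., -149.])]
220 [(np.int64(-254), np.int64(-88), 81), (np.int64(-259), np.int64(-91), 82), (np.int64(-265), np.int64(-91), 86), (np.int64(-266), np.int64(-99), 81)]
222 [(np.int64(-212), np.int64(-163), -5), (np.int64(-261), np.int64(-88), 79), (np.int64(-268), np.int64(-86), 84), (np.int64(-268), np.int64(-97), 76)]
224 [(np.int64(-219), np.int64(-152), -1), (np.int64(-257), np.int64(-95), 63), (np.int64(-268), np.int64(-87), 76), (np.int64(-274), np.int64(-88), 78)]
226 [(np.int64(-224), np.int64(-144), 0), (np.int64(-259), np.int64(-94), 58), (np.int64(-266), np.int64(-92), 63), (np.int64(-270), np.int64(-96), 63)]
228 [(np.int64(-227), np.int64(-140), -3), (np.int64(-262), np.int64(-90), 55), (np.int64(-267), np.int64(-92), 56), (np.int64(-274), np.int64(-90), 62)]
230 [(np.int64(-236), np.int64(-125), 6), (np.int64(-264), np.int64(-86), 52), (np.int64(-266), np.int64(-96), 45), (np.int64(-273), np.int64(-93), 51)]
232 [(np.int64(-237), np.int64(-124), 0), (np.int64(-262), np.int64(-92), 38), (np.int64(-267), np.int64(-94), 40), (np.int64(-271), np.int64(-98), 39)]
234 [(np.int64(-249), np.int64(-104), 13), (np.int64(-261), np.int64(-96), 27), (np.int64(-251), np.int64(-124), 0), (np.int64(-254), np.int64(-130), -3)]
236 [(np.int64(-253), np.int64(-100), 11), (np.int64(-257), np.int64(-104), 11), (np.int64(-260), np.int64(-110), 8), (np.int64(-268), np.int64(-107), 15)]
238 [(np.int64(-259), np.int64(-91), 14), (np.int64(-261), np.int64(-98), 9), (np.int64(-266), np.int64(-100), 12), (np.int64(-269), np.int64(-105), 9)]
```

The depth data shows the fingertips passing just above the rim, because the open tips sit higher than I assumed. I'll back off and feel for the worktop.

Call:
drive_tool(
  commands=[
    [0,0,-10,0,0,0],
    [0,0,-12,0,0,0],
    [0,0,-12,0,0,0],
    [0,0,-10,0,0,0],
    [0,0,-4,0,0,0],
    [0,2,0,0,0,0],
    [0,2,0,0,0,0],
    [0,2,0,0,0,0],
    [0,2,0,0,0,0],
    [0,0,0,0,0,0],
  ],
)

```text
time: 8.6
tool_pos: [0.5495, -0.019, 0.0089]
ee_rot: [-0.705, 0.706, 0.05, -0.051]
contact_force: [-0.3, -0.2, -0.6]
grip_width: 0.997
```

Call:
drive_tool(
  commands=[
    [0,1.5,0,0,0,0],
    [0,1.5,0,0,0,0],
    [0,1.5,0,0,0,0],
    [0,1.5,0,0,0,0],
    [0,0,0,0,0,0],
    [0,0,0,0,0,0],
    [0,0,0,0,0,0],
    [0,0,0,0,0,0],
    [0,0,0,0,0,0],
    [0,0,0,0,0,0],
  ],
)

```text
time: 9.6
tool_pos: [0.5497, -0.0176, 0.0026]
ee_rot: [-0.705, 0.705, 0.051, -0.052]
contact_force: [0.1, 1.1, 0.1]
grip_width: 1.001
```

Run:
```python
from h import *
go(-215,-145,0,YAW);tray();f=stray()
cv2.imwrite("pics/s3.png",cv2.resize(f["img"][190:290,320:440],None,fx=6,fy=6))
```

```text
t 9.6 pos [549.7 -17.6   2.6] g [-215.7 -155.5] F [0.1 1.1 0.1] jaw 1.0 q7 -0.18
turn [ 0.01 -0.16 -0.05] shift now-axes [ 0.7  2.6 10.5] after turn [ 0.7  2.6 10.5] world [-0.9 10.4 -2.6] tool x yaw 8.5
pan (array([537.3,  93. ]), array([123.3, 135.5]), 10.54) g [-211.6  -44.2]
scene red [373 240  31  30 456] (array([451.7,  84.9]), array([ 40.6, 114.9]), 10.5) g [-297.4  -39.6]
scene pan [357 170  20  31 348] (array([693. , -81.4]), array([ 58.3, 141.8]), 43.04) g [ -83.3 -239.7]
scene pan [ 334  219   60   48 1225] (array([532.5, 100.4]), array([126.2, 144.4]), 11.28) g [-215.2  -36.2]
```

View pics/s3.png

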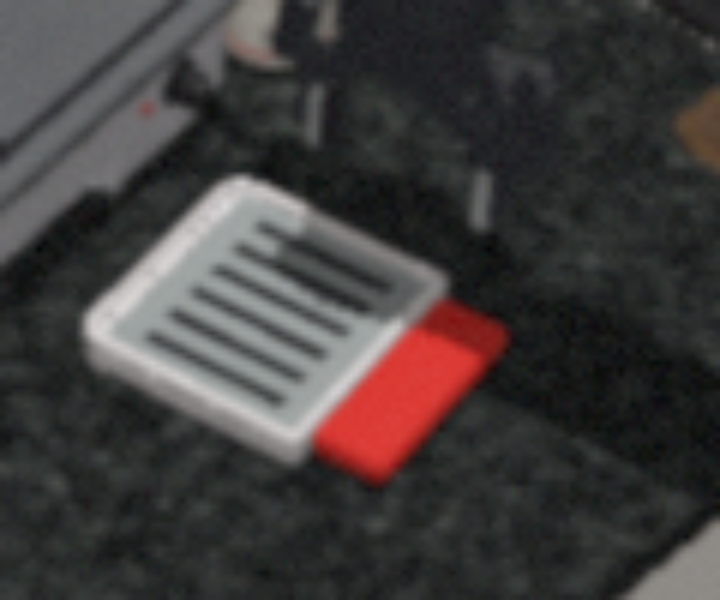

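Call:
drive_tool(
  commands=[
    [0,1.5,0,0,0,0],
    [0,1.5,0,0,0,0],
    [0,1.5,0,0,0,0],
    [0,0,0,0,0,0],
    [0,0,0,0,0,0],
    [0,0,0,0,0,0],
    [0,0,0,0,0,0],
    [0,0,0,0,0,0],
    [0,0,0,0,0,0],
    [0,0,0,0,0,0],
  ],
)

```text
time: 10.7
tool_pos: [0.5496, -0.0176, -0.0024]
ee_rot: [-0.705, 0.705, 0.051, -0.052]
contact_force: [0.1, 0.6, 0.4]
grip_width: 1.001
```

Call:
drive_tool(
  commands=[
    [0,1.2,0,0,0,0],
    [0,0,0,0,0,0],
    [0,1.2,0,0,0,0],
    [0,0,0,0,0,0],
    [0,1.2,0,0,0,0],
    [0,0,0,0,0,0],
    [0,1.2,0,0,0,0],
    [0,0,0,0,0,0],
    [0,1,0,0,0,0],
    [0,0,0,0,0,0],
  ],
)

```text
time: 11.7
tool_pos: [0.5495, -0.0176, -0.0088]
ee_rot: [-0.705, 0.705, 0.051, -0.052]
contact_force: [-0.1, -0.5, 0.1]
grip_width: 0.999
```

Run:
```python
from h import *
go(-215,-145,0,YAW)
f=grab_frame("scene");P=cloud(f)*1000
for v in range(216,240,2):
    print(v,[(*w2g(P[v,u][:2]).round().astype(int).tolist(),int(P[v,u][2])) for u in range(397,405,2)])
```

```text
t 11.7 pos [549.5 -17.6  -8.8] g [-215.8 -155.4] F [-0.1 -0.5  0.1] jaw 1.0 q7 -0.19
turn [ 0.   -0.16 -0.07] shift now-axes [ 0.8 -8.8 10.4] after turn [ 0.8 -8.8 10.4] world [-0.7 10.4  8.8] tool x yaw 8.5
216 [(-254, -141, 58), (-256, -149, 53), (-266, -142, 64), (-267, -151, 58)]
218 [(-229, -188, 2), (-262, -140, 55), (-268, -139, 59), (-271, -146, 56)]
220 [(-232, -185, -2), (-240, -182, 4), (-266, -144, 47), (-274, -142, 53)]
222 [(-236, -179, -3), (-263, -139, 42), (-265, -148, 36), (-272, -147, 40)]
224 [(-242, -168, 0), (-261, -145, 28), (-267, -145, 32), (-275, -142, 39)]
226 [(-247, -161, 0), (-263, -144, 22), (-266, -149, 21), (-270, -154, 19)]
228 [(-252, -153, 1), (-264, -143, 16), (-266, -150, 12), (-274, -148, 18)]
230 [(-254, -150, -2), (-264, -144, 8), (-265, -153, 1), (-268, -160, -2)]
232 [(-260, -141, 0), (-264, -145, 0), (-269, -149, 0), (-274, -150, 1)]
234 [(-261, -140, -6), (-265, -145, -7), (-271, -145, -4), (-278, -144, 1)]
236 [(-268, -129, -2), (-274, -130, 0), (-277, -136, -1), (-279, -145, -7)]
238 [(-272, -123, -2), (-275, -129, -5), (-286, -120, 8), (-285, -135, -3)]
```

Depth now puts the tips at z of about 5 mm and the pad faces 11 mm ahead of the tool axis, which agrees with the 22 mm pads. So open tips sit about 13 mm behind the reported TCP. Pushing now.

Call:
drive_tool(
  commands=[
    [0,-1,6,0,0,0],
    [0,0,8,0,0,0],
    [0,0,8,0,0,0],
    [0,0,8,0,0,0],
    [0,0,7,0,0,0],
    [0,0,6,0,0,0],
    [0,0,6,0,0,0],
    [0,0,6,0,0,0],
    [0,0,6,0,0,0],
    [0,0,0,0,0,0],
  ],
)

```text
time: 12.75
tool_pos: [0.54, 0.0477, -0.0074]
ee_rot: [-0.705, 0.706, 0.051, -0.052]
contact_force: [0.9, 0.3, 0.1]
grip_width: 1.0
```

Run:
```python
from h import *
go(-215,-76,-8,YAW);tray();stray()
```

```text
t 12.75 pos [540.   47.7  -7.4] g [-215.6  -89.4] F [0.9 0.3 0.1] jaw 1.0 q7 -0.32
turn [ 0.09 -0.11 -0.06] shift now-axes [ 0.6  0.5 13.4] after turn [ 0.6  0.6 13.4] world [-1.4 13.4 -0.6] tool x yaw 8.5
red (array([453. , 112.3]), array([ 39.1, 112.1]), 9.61) g [-292.1  -12.7]
pan (array([534.9, 125.3]), array([124.2, 131.9]), 9.53) g [-209.2  -11.9]
scene red [364 247  34  30 468] (array([448.8, 118.8]), array([ 41.7, 114.3]), 8.4) g [-295.3   -5.6]
scene pan [ 326  226   62   47 1066] (array([530.4, 131.6]), array([128.4, 141.3]), 8.99) g [-212.7   -5. ]
```

Call:
drive_tool(
  commands=[
    [0,0,4,0,0,0],
    [0,0,4,0,0,0],
    [0,0,3.5,0,0,0],
    [0,0,2,0,0,0],
    [0,0,0,0,0,0],
    [0,0,-8,0,0,0],
    [0,0,-15,0,0,0],
    [0,0,-20,0,0,0],
    [0,0,-20,0,0,0],
    [0,0,-10,0,0,0],
  ],
)

```text
time: 13.85
tool_pos: [0.5493, -0.0153, -0.0074]
ee_rot: [-0.705, 0.706, 0.052, -0.052]
contact_force: [0.3, -0.0, -0.1]
grip_width: 0.997
```

Call:
drive_tool(
  commands=[
    [0,0,-8,0,0,0],
    [0,-20,0,0,0,0],
    [0,-40,0,0,0,0],
    [0,-40,0,0,0,0],
    [0,-40,0,0,0,0],
    [0,-20,0,0,0,0],
    [-30,0,-10,0,0,0],
    [-40,0,-10,0,0,0],
    [-40,0,0,0,0,0],
    [-20,0,0,0,0,0],
  ],
  jaw=0.6,
)

```text
time: 14.85
tool_pos: [0.4245, -0.0654, 0.1593]
ee_rot: [0.706, -0.705, -0.053, 0.051]
contact_force: [-0.1, -0.4, -0.9]
grip_width: 0.601
```

Run:
```python
from h import *
go(-350,0,120,YAW+90);tray();f=stray()
cv2.imwrite("pics/s4.png",cv2.resize(f["img"][150:310,220:420],None,fx=3.75,fy=3.75))
```

```text
t 14.85 pos [424.5 -65.4 159.3] g [-346.5 -184.2] F [-0.1 -0.4 -0.9] jaw 0.6 q7 0.16
turn [-1.90e-01  8.99e+01  8.00e-02] shift now-axes [ -4.   39.5 184.1] after turn [-184.2   39.3   -3.5] world [-30.7 181.7 -39.3] tool x yaw 278.5
red (array([451. , 122.6]), array([ 38.3, 113. ]), 8.2) g [-292.5   -2.2]
pan (array([533.1, 134.2]), array([124.1, 134.8]), 8.01) g [-209.6   -2.8]
scene red [362 249  34  31 487] (array([447.5, 128.5]), array([ 41.4, 117. ]), 8.4) g [-295.1    4.2]
scene pan [357 170  20  31 489] (array([693. , -81.4]), array([ 58.3, 141.8]), 43.04) g [ -83.3 -239.7]
scene pan [ 324  227   62   49 1430] (array([529.6, 141.3]), array([126.7, 144.3]), 8.4) g [-212.     4.7]
```

View pics/s4.png

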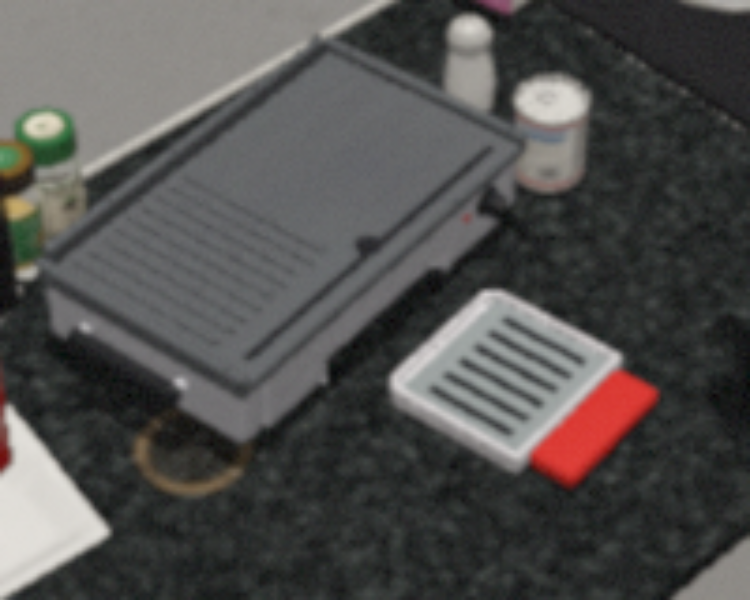

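The side push squared the tray: top view gives 8.0-8.2 deg against the griddle's 8.5, with y about -2 mm. The mouth's dark opening spans crop (328,378) to (440,280), so I'll check its middle.

Run:
```python
from h import *
f=grab_frame("scene")
for u,v in((328,380),(328,372),(440,283),(440,272),(328,355),(440,265),(245,440)):
    print(u,v,[w2g(ray(f,[220+u/3.75,150+v/3.75],h)[0]*1000).round() for h in(0,.023)])
```

```text
328 380 [array([-108.,   75.]), array([-123.,   92.])]
328 372 [array([-103.,   68.]), array([-118.,   86.])]
440 283 [array([-111.,  -58.]), array([-125.,  -39.])]
440 272 [array([-104.,  -68.]), array([-118.,  -48.])]
328 355 [array([-92.,  55.]), array([-107.,   72.])]
440 265 [array([-99., -74.]), array([-113.,  -54.])]
245 440 [array([-99., 158.]), array([-114.,  173.])]
```

Call:
drive_tool(
  commands=[
    [0,0,0,0,8.5,0],
    [0,0,0,0,8.5,0],
    [0,0,0,0,8.5,0],
    [0,0,0,0,8.5,0],
    [0,0,0,0,8.5,0],
    [0,0,0,0,8.5,0],
    [0,0,0,0,8.5,0],
    [0,0,0,0,8.5,0],
    [0,0,0,0,8.5,0],
    [0,0,0,0,8.5,0],
  ],
)

```text
time: 16.0
tool_pos: [0.4449, -0.0582, 0.1633]
ee_rot: [0.558, -0.543, 0.439, -0.448]
contact_force: [0.1, -0.7, 0.3]
grip_width: 0.602
```

Run:
```python
from h import *
go(-345,0,60,YAW+90)
```

```text
t 16.0 pos [444.9 -58.2 163.3] g [-325.3 -180.1] F [ 0.1 -0.7  0.3] jaw 0.6 q7 -1.35
turn [-1.41  3.79 -0.25] shift now-axes [-180.6  103.8  -10.4] after turn [-180.1  103.3  -19.7] world [ -46.1  175.2 -103.3] tool x yaw 278.5
```

Call:
drive_tool(
  commands=[
    [-10,0,-5,-1.4,3.8,0],
    [-28,0,-5,0,0,0],
    [-35,0,-5,0,0,0],
    [-35,0,-5,0,0,0],
    [-35,10,0,0,0,0],
    [-25,20,0,0,0,0],
    [-12,20,0,0,0,0],
    [0,20,0,0,0,0],
    [0,15,0,0,0,0],
    [0,8,0,0,0,0],
  ],
)

```text
time: 17.0
tool_pos: [0.4188, 0.1394, 0.0752]
ee_rot: [0.549, -0.525, 0.459, -0.461]
contact_force: [-0.4, -0.0, 0.4]
grip_width: 0.602
```

Run:
```python
from h import *
go(-345,0,30,YAW+90)
```

```text
t 17.0 pos [418.8 139.4  75.2] g [-321.9   19.2] F [-0.4 -0.   0.4] jaw 0.6 q7 -2.01
turn [-1.57  0.39 -1.12] shift now-axes [ 19.9  44.1 -24.5] after turn [ 19.2  45.2 -23.1] world [-20.1 -22.4 -45.2] tool x yaw 278.5
```

Call:
drive_tool(
  commands=[
    [6,0,-6,-1.6,0.4,-1.1],
    [6,0,-8,0,0,0],
    [6,0,-8,0,0,0],
    [2,0,-4,0,0,0],
    [0,10,0,0,0,0],
    [0,15,0,0,0,0],
    [0,12,0,0,0,0],
    [0,8,0,0,0,0],
    [0,4,0,0,0,0],
    [0,0,0,0,0,0],
  ],
)

```text
time: 18.0
tool_pos: [0.3983, 0.1166, 0.023]
ee_rot: [0.538, -0.533, 0.462, -0.462]
contact_force: [-0.4, 0.8, -0.0]
grip_width: 0.602
```

Run:
```python
from h import *
go(-345,0,30,YAW+90)
f=grab_frame("top");P=cloud(f)*1000;E=np.linalg.inv(f["extrinsics"])
f=stray();P=cloud(f)*1000
# lowest finger points above table near tool
g=np.stack([P[...,0]-G[0],P[...,1]-G[1]],-1);c,s=np.cos(np.radians(YAW)),np.sin(np.radians(YAW))
gx=c*g[...,0]+s*g[...,1];gy=-s*g[...,0]+c*g[...,1];z=P[...,2]
for lo in range(0,70,5):
    m=(gx>-375)&(gx<-325)&(abs(gy)<75)&(z>lo)&(z<=lo+5)
    print(lo,m.sum(),np.round([gx[m].mean(),gx[m].max(),gy[m].min(),gy[m].max()]) if m.any() else "")
```

```text
t 18.0 pos [398.3 116.6  23. ] g [-345.5   -0.4] F [-0.4  0.8 -0. ] jaw 0.6 q7 -2.08
turn [-0.27 -0.03 -0.22] shift now-axes [-0.4 -7.   0.6] after turn [-0.4 -7.   0.5] world [0.5 0.5 7. ] tool x yaw 278.5
scene red [362 249  26  31 338] (array([447.5, 128.9]), array([ 41.4, 116.9]), 8.4) g [-295.1    4.6]
scene pan [353 170  24  32 504] (array([692.6, -76.6]), array([ 60.5, 151.1]), 38.0) g [ -83.  -234.9]
scene pan [233 206 117  61 676] (array([662.6, 219.6]), array([339.6, 181.2]), 63.02) g [-68.9  62.5]
scene pan [ 324  227   62   49 1443] (array([529.6, 141.3]), array([126.7, 144.3]), 8.4) g [-212.     4.7]
0 284 [-353. -325.  -72.   75.]
5 25 [-350. -326.  -72.   74.]
10 0 
15 0 
20 3 [-342. -338.  -30.  -27.]
25 12 [-349. -339.  -29.   34.]
30 11 [-351. -339.  -30.   37.]
35 22 [-349. -339.  -28.   40.]
40 17 [-349. -340.  -30.   43.]
45 24 [-351. -339.  -27.   42.]
50 19 [-351. -341.  -33.   39.]
55 17 [-352. -343.  -36.   42.]
60 7 [-351. -343.  -39.   33.]
65 14 [-354. -345.  -31.   38.]
```

Call:
drive_tool(
  commands=[
    [0,4,0,-0.3,0,-0.2],
    [0,4,0,0,0,0],
    [0,4,0,0,0,0],
    [0,3,0,0,0,0],
    [0,2,0,0,0,0],
    [0,0,0,0,0,0],
    [0,0,6,0,0,0],
    [0,0,8,0,0,0],
    [0,0,8,0,0,0],
    [0,0,0,0,0,0],
  ],
)

```text
time: 19.1
tool_pos: [0.4246, 0.1208, 0.0066]
ee_rot: [0.537, -0.534, 0.461, -0.463]
contact_force: [-0.2, 0.1, 0.5]
grip_width: 0.6
```

Run:
```python
from h import *
go(-275,0,6,YAW+90)
f=stray();P=cloud(f)*1000
g=np.stack([P[...,0]-G[0],P[...,1]-G[1]],-1);c,s=np.cos(np.radians(YAW)),np.sin(np.radians(YAW))
gx=c*g[...,0]+s*g[...,1];gy=-s*g[...,0]+c*g[...,1];z=P[...,2]
for lo in range(0,40,5):
    m=(gx>-355)&(gx<-312)&(abs(gy)<55)&(z>lo)&(z<=lo+5)
    print(lo,m.sum(),np.round([gx[m].mean(),gx[m].max(),gy[m].min(),gy[m].max()]) if m.any() else "")
```

```text
t 19.1 pos [424.6 120.8   6.6] g [-3.189e+02 -1.000e-01] F [-0.2  0.1  0.5] jaw 0.6 q7 -2.11
turn [-0.25 -0.04 -0.01] shift now-axes [-0.1  0.8 43.9] after turn [-0.1  0.6 43.9] world [43.4  6.6 -0.6] tool x yaw 278.5
scene pan [353 170  24  31 502] (array([694. , -78.1]), array([ 60.1, 147.1]), 38.0) g [ -81.9 -236.6]
scene pan [234 223  93  44 547] (array([675.4, 273.9]), array([259.6, 156.1]), 51.16) g [-48.2 114.3]
scene pan [ 323  227   57   49 1393] (array([530.6, 142.1]), array([128.3, 142.9]), 8.68) g [-210.9    5.3]
0 176 [-335. -312.  -54.   55.]
5 18 [-335. -316.  -51.   53.]
10 9 [-325. -314.  -32.   33.]
15 13 [-324. -313.  -25.   38.]
20 28 [-324. -313.  -32.   42.]
25 16 [-322. -313.  -32.   43.]
30 16 [-324. -313.  -26.   43.]
35 17 [-326. -317.  -27.   44.]
```

Call:
drive_tool(
  commands=[
    [0,1,5,0,0,0],
    [0,0,6,0,0,0],
    [0,0,6,0,0,0],
    [0,0,6,0,0,0],
    [0,0,6,0,0,0],
    [0,0,6,0,0,0],
    [0,0,4,0,0,0],
    [0,0,2,0,0,0],
    [0,0,0,0,0,0],
    [0,0,0,0,0,0],
  ],
)

```text
time: 20.15
tool_pos: [0.465, 0.1263, 0.0042]
ee_rot: [-0.534, 0.537, -0.462, 0.461]
contact_force: [-0.7, 0.0, 0.7]
grip_width: 0.596
```

Run:
```python
from h import *
go(-158,0,5,YAW+90);tray();f=stray()
cv2.imwrite("pics/s5.png",cv2.resize(f["img"][170:310,270:430],None,fx=4,fy=4))
```

```text
t 20.15 pos [465.  126.3   4.2] g [-278.1   -0.6] F [-0.7  0.   0.7] jaw 0.6 q7 -2.1
turn [ 0.16 -0.04  0.08] shift now-axes [ -0.7  -1.1 120.1] after turn [ -0.6  -0.8 120.1] world [118.7  18.3   0.8] tool x yaw 278.5
pan (array([689.1, -72.3]), array([62.2, 72.2]), 33.51) g [ -85.9 -230.1]
scene pan [ 296  206   70   62 1507] (array([583. , 142.1]), array([147. , 241.4]), 9.37) g [-159.1   -2.4]
```

View pics/s5.png

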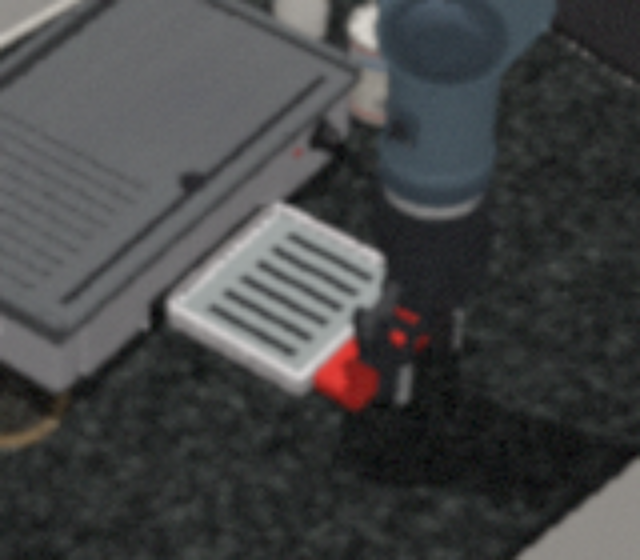

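The tray's rear end (crop (170,300) to (275,205)) is at the mouth, square and centred, and flat. I'll keep sliding it in.

Call:
drive_tool(
  commands=[
    [0,-0.7,5,0.1,0,0],
    [0,0,6,0,0,0],
    [0,0,6,0,0,0],
    [0,0,6,0,0,0],
    [0,0,6,0,0,0],
    [0,0,6,0,0,0],
    [0,0,6,0,0,0],
    [0,0,6,0,0,0],
    [0,0,6,0,0,0],
    [0,0,0,0,0,0],
  ],
)

```text
time: 21.25
tool_pos: [0.5225, 0.1347, 0.0049]
ee_rot: [-0.535, 0.536, -0.461, 0.462]
contact_force: [-0.3, -0.7, -0.1]
grip_width: 0.598
```

Run:
```python
from h import *
go(-158,0,5,YAW+90)
```

```text
t 21.25 pos [522.5 134.7   4.9] g [-220.1   -0.8] F [-0.3 -0.7 -0.1] jaw 0.6 q7 -2.07
turn [ 0.01 -0.04  0.08] shift now-axes [-0.8 -0.1 62.1] after turn [-0.8 -0.1 62.1] world [61.3  9.9  0.1] tool x yaw 278.5
```

Call:
drive_tool(
  commands=[
    [0,0,5,0,0,0],
    [0,0,6,0,0,0],
    [0,0,6,0,0,0],
    [0,0,6,0,0,0],
    [0,0,6,0,0,0],
    [0,0,6,0,0,0],
    [0,0,5,0,0,0],
    [0,0,3,0,0,0],
    [0,0,0,0,0,0],
    [0,0,0,0,0,0],
  ],
)

```text
time: 22.25
tool_pos: [0.5684, 0.1415, 0.0045]
ee_rot: [-0.535, 0.536, -0.462, 0.462]
contact_force: [-2.3, -0.1, 0.8]
grip_width: 0.6
```

Run:
```python
from h import *
go(-158,0,5,YAW+90);f=stray()
cv2.imwrite("pics/s6.png",cv2.resize(f["img"][170:290,250:410],None,fx=4,fy=4))
```

```text
t 22.25 pos [568.4 141.5   4.5] g [-173.6   -0.9] F [-2.3 -0.1  0.8] jaw 0.6 q7 -2.05
turn [ 0.08 -0.05  0.09] shift now-axes [-0.9 -0.5 15.6] after turn [-0.9 -0.5 15.6] world [15.3  3.2  0.5] tool x yaw 278.5
scene pan [358 170  19  31 464] (array([691.8, -82.4]), array([ 55.2, 141.8]), 43.04) g [ -84.7 -240.5]
```

View pics/s6.png

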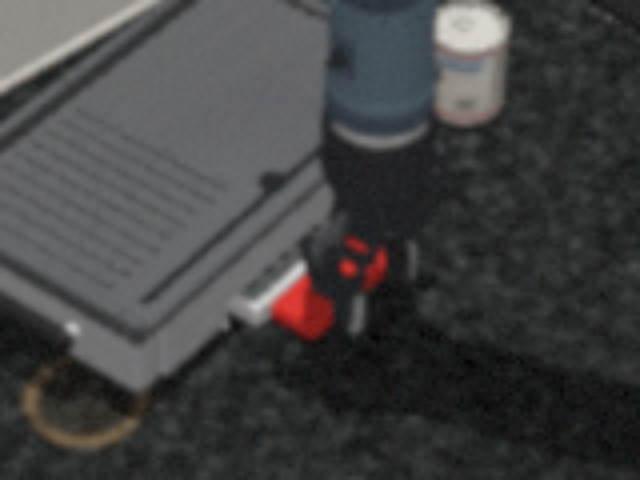

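Call:
drive_tool(
  commands=[
    [0,0,3,0,0,0],
    [0,0,3,0,0,0],
    [0,0,3,0,0,0],
    [0,0,2,0,0,0],
    [0,0,1.5,0,0,0],
    [0,0,0,0,0,0],
    [0,0,0,0,0,0],
    [0,0,0,0,0,0],
    [0,0,0,0,0,0],
    [0,0,0,0,0,0],
  ],
)

```text
time: 23.3
tool_pos: [0.5809, 0.1433, 0.0043]
ee_rot: [-0.534, 0.537, -0.462, 0.462]
contact_force: [-0.5, -0.6, -0.4]
grip_width: 0.598
```

Run:
```python
from h import *
go(-158,0,5,YAW+90)
```

```text
t 23.3 pos [580.9 143.3   4.3] g [-161.   -1.] F [-0.5 -0.6 -0.4] jaw 0.6 q7 -2.04
turn [ 0.14 -0.03  0.11] shift now-axes [-1.  -0.7  3. ] after turn [-1.  -0.7  3. ] world [2.9 1.4 0.7] tool x yaw 278.5
```

Three mm to go by estimate, so I'll creep in until the stop is felt.

Call:
drive_tool(
  commands=[
    [0,0,1,0,0,0],
    [0,0,0.8,0,0,0],
    [0,0,0.8,0,0,0],
    [0,0,0.8,0,0,0],
    [0,0,0.8,0,0,0],
    [0,0,0.8,0,0,0],
    [0,0,0.8,0,0,0],
    [0,0,0.8,0,0,0],
    [0,0,0.8,0,0,0],
    [0,0,0.8,0,0,0],
  ],
)

```text
time: 24.3
tool_pos: [0.5819, 0.1434, 0.0025]
ee_rot: [-0.53, 0.542, -0.464, 0.459]
contact_force: [-5.1, -0.4, 3.4]
grip_width: 0.598
```

Run:
```python
from h import *
go(-158,0,5,YAW+90)
```

```text
t 24.3 pos [581.9 143.4   2.5] g [-160.   -1.] F [-5.1 -0.4  3.4] jaw 0.6 q7 -2.04
turn [ 1.04 -0.    0.28] shift now-axes [-1.  -2.5  2. ] after turn [-1.  -2.5  2. ] world [1.9 1.3 2.5] tool x yaw 278.5
```

Call:
drive_tool(
  commands=[
    [0,-1,0,1,0,0.2],
    [0,0,2,0,0,0],
    [0,0,2.5,0,0,0],
    [0,0,2.5,0,0,0],
    [0,0,0,0,0,0],
    [0,0,0,0,0,0],
    [0,0,0,0,0,0],
    [0,0,0,0,0,0],
    [0,0,0,0,0,0],
    [0,0,0,0,0,0],
  ],
)

```text
time: 25.3
tool_pos: [0.582, 0.1432, 0.0017]
ee_rot: [-0.532, 0.54, -0.463, 0.459]
contact_force: [-4.1, -1.0, 0.6]
grip_width: 0.601
```

Run:
```python
from h import *
go(-158,0,5,YAW+90)
```

```text
t 25.3 pos [582.  143.2   1.7] g [-159.9   -1.1] F [-4.1 -1.   0.6] jaw 0.6 q7 -2.04
turn [0.75 0.06 0.2 ] shift now-axes [-1.1 -3.3  1.9] after turn [-1.1 -3.3  1.9] world [1.8 1.4 3.3] tool x yaw 278.5
```

It's a firm stop. I'll back away and check that it's the tray at home and not the hand on the griddle.

Call:
drive_tool(
  commands=[
    [0,-1,-6,0.8,0,0],
    [0,0,-15,0,0,0],
    [0,0,-25,0,0,0],
    [0,0,-25,0,0,0],
    [0,0,-20,0,0,0],
    [0,-10,-10,0,0,0],
    [0,-30,-10,0,0,0],
    [0,-30,0,0,0,0],
    [30,-30,0,0,0,0],
    [40,-30,0,0,0,0],
  ],
)

```text
time: 26.3
tool_pos: [0.4908, 0.0655, 0.1388]
ee_rot: [0.555, -0.523, 0.447, -0.467]
contact_force: [0.5, -0.4, 0.3]
grip_width: 0.598
```

Call:
drive_tool(
  commands=[
    [45,0,0,0,0,0],
    [45,0,0,0,0,0],
    [45,0,0,0,0,0],
    [40,0,0,0,0,0],
    [20,0,0,0,0,0],
    [0,0,0,0,0,0],
    [0,0,0,0,0,0],
    [0,0,0,0,0,0],
    [0,0,0,0,0,0],
    [0,0,0,0,0,0],
  ],
)

```text
time: 27.3
tool_pos: [0.5438, -0.1387, 0.1559]
ee_rot: [0.565, -0.513, 0.426, -0.486]
contact_force: [-0.1, -0.5, 0.2]
grip_width: 0.599
```

Run:
```python
from h import *
st();f=tray()
m=red(f);n,L,s,c=cv2.connectedComponentsWithStats(m)
for i in range(1,n):
    if s[i,4]>40:
        ct=max(cv2.findContours((L==i).astype(np.uint8),0,2)[0],key=cv2.contourArea)[:,0];r=rect(ray(f,ct,.016));print(s[i],r,w2g(r[0]).round(1))
        if 270<c[i][0]<430:
            g=np.array([w2g(q*1000) for q in ray(f,ct,.016)]);print("front",np.sort(g[:,0])[:6].round(1),g[:,1].min().round(1),g[:,1].max().round(1))
im=np.vstack([cv2.resize(f["img"][130:270,250:430],(720,560))])
cv2.imwrite("pics/t7.png",im)
```

```text
t 27.3 pos [ 543.8 -138.7  155.9] g [-239.4 -274.3] F [-0.1 -0.5  0.2] jaw 0.6 q7 -1.34
red (array([610.1, 146.2]), array([ 40.1, 113.1]), 8.43) g [-131.7   -2.4]
pan (array([687.4, -75. ]), array([63.4, 67.8]), 89.46) g [ -87.9 -232.6]
[182 167  40  27 703] (array([763. , 535.4]), array([ 59.2, 108.5]), 14.12) [ 77.1 360. ]
[191 187  39  15 207] (array([721.7, 510.7]), array([ 35.1, 109.9]), 4.99) [ 32.6 341.6]
[316 222  41  19 504] (array([610.1, 146.2]), array([ 40.1, 113.1]), 8.43) [-131.7   -2.4]
front [-151.7 -151.7 -151.5 -151.4 -151.4 -151.1] -59.0 54.1
[176 242  28  26 330] (array([546.1, 563.1]), array([89.5, 30.2]), 49.47) [-133.4  419.4]
```

View pics/t7.png

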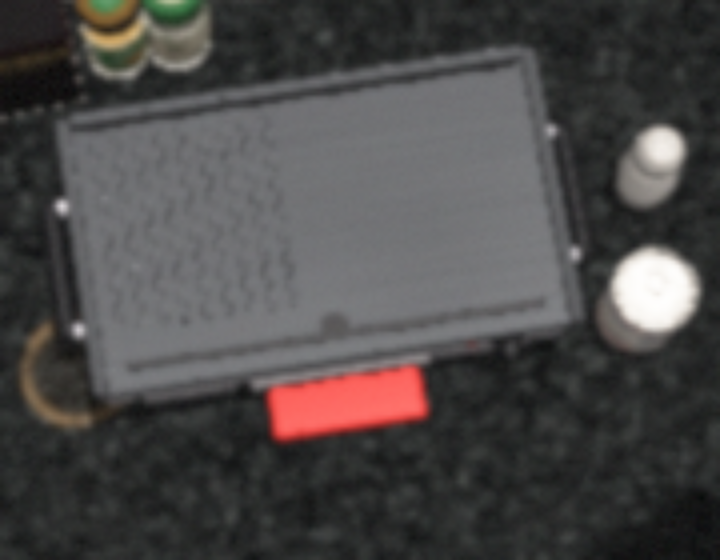

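Run:
```python
from h import *
f=grab_frame("top")
hs=cv2.cvtColor(f["img"],cv2.COLOR_BGR2GRAY)
for u in (325,335,345):
    print(u,hs[212:246,u].tolist())
for px in((275,230.7),(395.7,210),(264.5,158),(382.5,142.5)):
    print(px,[w2g(ray(f,px,h)[0]*1000).round(1) for h in(.06,.072,.088)])
for u in(325,335,345): print([ (v,w2g(ray(f,(u,v),.018)[0]*1000)[0].round(1),w2g(ray(f,(u,v),.072)[0]*1000)[0].round(1)) for v in range(214,228)])
```

```text
325 [122, 115, 99, 95, 110, 121, 124, 123, 106, 86, 90, 115, 122, 103, 106, 133, 141, 145, 146, 146, 149, 150, 151, 152, 150, 131, 102, 63, 42, 33, 35, 36, 36, 37]
335 [91, 89, 95, 115, 123, 127, 121, 98, 84, 106, 132, 109, 107, 134, 142, 146, 146, 147, 148, 149, 151, 152, 152, 149, 127, 83, 48, 47, 44, 45, 42, 44, 45, 42]
345 [96, 113, 122, 124, 123, 102, 81, 95, 122, 127, 112, 124, 140, 145, 147, 148, 149, 150, 152, 152, 154, 152, 137, 108, 63, 42, 35, 40, 44, 42, 37, 34, 32, 28]
(275, 230.7) [array([-113.3,  167.2]), array([-115.7,  166.4]), array([-118.9,  165.3])]
(395.7, 210) [array([-107.7, -171.8]), array([-110.2, -169.4]), array([-113.5, -166.3])]
(264.5, 158) [array([ 99.2, 167.3]), array([ 94.8, 166.5]), array([ 89. , 165.5])]
(382.5, 142.5) [array([  91.7, -170.8]), array([  87.4, -168.4]), array([  81.6, -165.3])]
[(214, np.float64(-79.0), np.float64(-90.9)), (215, np.float64(-81.9), np.float64(-93.7)), (216, np.float64(-84.8), np.float64(-96.5)), (217, np.float64(-87.7), np.float64(-99.2)), (218, np.float64(-90.6), np.float64(-102.0)), (219, np.float64(-93.4), np.float6
[... 989 characters left out ...]
 (227, np.float64(-120.9), np.float64(-131.1))]
[(214, np.float64(-87.9), np.float64(-99.5)), (215, np.float64(-90.8), np.float64(-102.3)), (216, np.float64(-93.7), np.float64(-105.0)), (217, np.float64(-96.6), np.float64(-107.8)), (218, np.float64(-99.5), np.float64(-110.6)), (219, np.float64(-102.4), np.float64(-113.3)), (220, np.float64(-105.2), np.float64(-116.1)), (221, np.float64(-108.1), np.float64(-118.9)), (222, np.float64(-111.0), np.float64(-121.6)), (223, np.float64(-113.9), np.float64(-124.4)), (224, np.float64(-116.7), np.float64(-127.1)), (225, np.float64(-119.6), np.float64(-129.9)), (226, np.float64(-122.5), np.float64(-132.6)), (227, np.float64(-125.3), np.float64(-135.4))]
```

The picture shows only the red grip at crop (350,402) sticking out under the plate's edge. Its front is about 39 mm ahead of that edge, against 38 mm nominal. The shakers stand untouched at crop (650,170) and (650,300). Everything agrees, so I'm handing in.

Run:
```python
from h import *
st();print(finish_job())
```

```text
t 27.4 pos [ 543.8 -138.7  155.8] g [-239.4 -274.4] F [ 0.3 -0.8 -0.1] jaw 0.6 q7 -1.34
the job is handed in; nothing more can be done
None
```

The drip tray is in the bay, up against what I take to be the stop, with only the red grip sticking out. I handed the job in at 27.4 s; no verdict was reported. I pushed the tray about 43 mm sideways with two open fingertips to square and centre it. Then I pushed on the grip face until it met firm resistance (about 5 N), and backed the arm off well clear.

**Last checks (top camera):**

| | Measured | Required |
|---|---|---|
| Tray position along the bay | -49 to -51 mm | -54 to -44 mm |
| Sideways offset | about -1 to -2 mm | within 7 mm |
| Angle to the griddle | about 0.1° | about 4.5° |
| Grip out in front of the plate | 39–40 mm | 38 mm nominal |

The griddle position these are measured from is good to about 3 mm, so the position along the bay is within limits but not by a wide margin. The two shakers beside the griddle looked undisturbed in the last picture. I did not re-measure the scissors or the glass dish, but the arm kept clear of both.

**What disagreed:**
- **Fingertip height:** my first side push went over the tray's rim without moving it. The open fingertips sit about 13 mm behind the reported TCP, where I had taken them to be ahead of it. I found this from the depth image and corrected it.
- **Scene camera:** it placed the tray about 7 mm further left than the top camera, at least partly because it also sees the tray's side wall. I used the top camera.
- **Firm stop:** I did not test separately that the resistance came from the tray on its stop rather than the hand on the griddle. The visual checks and the estimated gap to the hand (about 7 mm or more) point to the tray.

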